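Raise the cabinet sash to the marker

ROBOT

A 7-joint arm with a two-finger parallel gripper is mounted at the origin on the work surface. World frame = base frame: x ahead of the robot, y to its left, z up, the work surface at z = 0. Lengths are in mm, angles in rad, forces in N, time in s.
With the tool pointing down it reaches from about 400 to 925 mm from the base axis. Payload 4.1 kg.
Tool frame: the origin (TCP) lies midway between the tips of the shut fingers; the grasp point (between the pads) lies 19 mm behind it; z points along the fingers, y is the line along which they close (so a half turn about z gives the same grasp; the last joint's range is limited). The gripper opens to 85 mm and grips with 20 to 120 N. Pads are 22 mm wide; open, the fingers measure 114 mm over their backs; the gripper's body (76 mm by 85 mm) begins 54 mm behind the grasp point. The pads swing forward as they close: fully open they stand 13 mm farther back than shut.
Start: joints at [-1.444, 0.398, 0.045, 1.537, -0.019, 1.207, -0.051], TCP at [145.501, 633.54, 231.347] pointing down, gripper open.
Joint ranges: [-2.82, 2.82], [-0.49, 2.23], [-1.37, 1.46], [0, 2.46], [-1.36, 4.5], [0.23, 2], [-2.94, 2.94]. Speed limits (rad/s): [2.57, 2.57, 3.14, 3.14, 3.14, 3.14, 3.14].

INTERFACE

Orientations are given as [roll, pitch, yaw] about the fixed x, y, z axes, in that order (R = Rz(yaw) Ry(pitch) Rx(roll)).
In Python, from cell import arm gives the robot as it stands.
- The arm moves only by the tool step_arm, never from a script. Its argument "motion" is a list of rows, each an object of numbers: "dx", "dy", "dz": the shift along the tool's x, y, z in mm; "yaw": the turn about the tool's z in degrees; "claw": the finger opening in mm, from 0 to 85.4. In form: [{"dx": .., "dy": .., "dz": .., "yaw": .., "claw": ..}, ...]. A call has exactly 5 rows; each row is the pose to reach, as a shift and turn from the pose commanded when the call began, along the tool's axes at that moment; what a row does not reach only later rows make up. A row lasts 1/8 s, in which the tool goes at most 62.5 mm and 10.7 degrees, less where a joint would pass 70% of its speed; a pose out of reach is approached as far as the arm can. A call with a gripper value outside its range is refused whole. The fingers move at their own pace and stop on an object; the grip force is fixed at half the most. Time passes only in rows, so rows that repeat a pose let the fingers close, or fill a call up. It gives the time, the measured TCP pose, the force, the opening and the grip force at its end, in the units of the state.
- arm.read_state(): the state, without advancing time (a new reading comes with each control period).
- arm.camera(name): name is "side" or "top"; returns (picture, depth): 384x512x3 uint8, red, green, blue; 384x512 float32, mm along the optical axis (not along the pixel's ray), 0 where there is no reading.
- arm.calibration(name): a dict with "fx", "fy", "cx", "cy" (pixels), "distortion" ([k1, k2, p1, p2, k3] as OpenCV has them; the pictures are not rectified), "extrinsics" (4x4, takes a point from camera to world coordinates). Camera axes: x right, y down, z forward; pixel columns grow to the right and rows downward; lengths in mm; the calibration is good to about 2 mm. A picture is of the moment at which its call begins. calibration takes no time and is no camera call.
- arm.hand_in(): hands the job in; it is judged then, once.
Trained networks look in the newest picture that a camera, given by its name, has taken for a name from the list of things; names that differ only in an ending like _2 or _b are one class to them, and where a whole thing is asked for, a point or a joint stands for the part that bears it (a point fixed in the world has none). Each returns a list of dicts, best first, with "p" (0 to 1); they miss things now and then, are a little off and sometimes report something else, mostly with a low value. They report only what shows in the picture. A call takes as long as a camera call.
- arm.spot_in(camera, query): "point" ([x, y, z] in mm, in world coordinates, good to about 4 mm: the middle of the surface that is visible of it).
The state is a dict: "time": time; "qpos": joint angles; "joint_vel": joint speeds; "joint_efforts": joint torques, N m; "tcp_pos": TCP position; "ee_rot": TCP orientation; "ft_force": force on the tool from outside, world axes, zero at the start; "moment": the same for the moment, N m; "width": finger opening in mm; "finger_force": force on a finger pad.
Only numpy, scipy, OpenCV 4.12 (cv2) and the standard library are available. Lean on these libraries where they do the work, as an engineer would, in place of code of your own. Each camera call takes 0.05 s, during which the arm holds its last target. There are 200 camera calls.

TASK

Push the clear sliding sash of the small extraction cabinet up from beneath its blue lip until the lip is level with the middle of the orange marker on the cabinet's left post, then take the hand away; the sash stays where it is left. Push only on the lip, moderately and without pinching it, and leave the jar, bottle, brush, cup, bowl and potsherds where they stand.

Things in the scene. Friction and masses are not known exactly. Their poses are not given: they have to be found in the camera images.
- hood: Clear bench-top cabinet, fixed: 450 mm wide, roof 366 mm high; at its front two aluminium posts 30 x 30 mm, 620 mm high, 420 mm between centres. Origin on the table midway between the posts, in the sash plane; x points level into the cabinet (away from the robot, within 15 degrees), y left along the sash, z up. Floor plate 15 mm thick, from 30 mm before the sash plane back; open under the sash.
- sash (a joint): Height in m of the clear 370 mm wide sash that slides straight up between the posts: 0 lowest, 0.27 top stop. Black counterweights outside the posts balance it: it stays wherever it is left, and about 2 to 4 N upward moves it. At 0 the lip's underside is 50 mm above the table.
- lip_edge (a point): Middle of the front edge of the blue lip on the sash's bottom edge. The lip: 340 mm long along the hood's y, from 4 to 40 mm in front of the sash plane, 8 mm thick, plus a 4 mm black rubber strip on top whose front is 8 mm behind the lip's. The point: 40 mm before the sash plane, half-way up these 12 mm (6 mm above the underside). Axes as the hood's. Below the lip is free space; above it rises the pane.
- mark (a point): Orange height marker: a fixed clip 20 mm high round the cabinet's left (+y) post, with a pointer forward beside the left end of the lip. The point is half-way up the marker, 40 mm in front of the sash plane, 181 mm left of the cabinet's middle. It is higher than the lip at the start. Axes as the hood's.
- jar: Amber glass jar with white cap, 60 mm across, 85 mm high, standing inside the cabinet. Origin under its centre. Leave alone.
- bowl: Terracotta bowl, 110 mm across, 55 mm high, inside the cabinet. Origin under its centre. Leave alone.
- sherd_a: Brown curved potsherd about 85 x 55 x 20 mm, lying on the table before the cabinet's left part. Origin on the table under its centre. Leave alone.
- sherd_b: Dark curved potsherd about 70 x 50 x 20 mm, lying on the table before the cabinet's right part. Origin on the table under its centre. Leave alone.
- bottle: White plastic bottle with red cap, 60 mm across, 170 mm high, standing left of the cabinet. Origin under its centre. Leave alone.
- brush: Brush about 190 mm long, lying on the table to the left. Leave alone.
- cup: Small blue plastic cup, 56 mm across, 45 mm high, standing right of the cabinet. Origin under its centre. Leave alone.

How it is judged (in metres and radians):
On the way, in this order (a step that is already met when the one before it is completed fails the run):
1. the fingers push on the blue lip while the sash is still well below the marker (contact force between the fingers and sash_c0 above 0.8 N and z of lip_edge in the frame of mark below -0.02 m), for 0.1 s.
2. the lip is level with the marker (z of lip_edge in the frame of mark between -0.008 and 0.008 m), for 0.2 s.
At the end, for the whole second after the job is handed in: The middle of the lip's front edge is within 8 mm of the height of the middle of the orange marker and the sash is at rest (all of step 2 and velocity of joint sash between -0.01 and 0.01 m/s); the robot touches nothing.
It fails at once if the lip is pinched (the blue lip and the rubber strip on top of it are touched at once) (contact force between the fingers and sash_c0 above 0.5 N and contact force between the fingers and sash_c1 above 0.5 N).
It fails at once if the pane itself is pushed with more than 5 N instead of the lip (contact force between any of the fingers, the arm and sash_c2 above 5 N).
It fails at once if the lip is pushed with more than 30 N (contact force between the fingers and sash_c0 above 30 N).
It fails at once if a bystander is moved by more than 20 mm or lifted (distance of any of jar, bowl, sherd_a, sherd_b, bottle, brush, cup from where it was at the start of the episode above 0.02 m).
It also fails if it takes over 45 s, if anything falls off the work surface, if the arm or the gripper's body presses on something with over 40 N, if the wrist force passes 120 N, or if a joint passes its speed limit or range.

## Working session

There is one attempt and no reset: what is moved stays moved. The work goes in short steps, Python scripts to look and compute and a tool call to move; the robot and the scene stay as the last step left them, time stands still between calls to the robot, and variables do not carry over. Pictures are saved under pics/ and viewed, at most 10 in all, crops included, and the job is handed in when it is done.

Besides the shell and the picture viewer there is one more tool, called after "Call:" as name(argument=value, ...), one argument or row to a line, values as JSON. step_arm: Moves the arm, as the interface text tells. Its arguments: {"type":"object","properties":{"motion":{"type":"array"}},"required":["motion"]}

```bash
mkdir -p pics
cat > h.py <<'E'
import numpy as np, cv2
from cell import arm
def px2w(c,u,v,d):
    k=arm.calibration(c);K=np.array([[k['fx'],0,k['cx']],[0,k['fy'],k['cy']],[0,0,1.]])
    p=cv2.undistortPoints(np.array([[[u,v]]],float),K,np.array(k['distortion']))[0,0]
    return (np.array(k['extrinsics'])@[p[0]*d,p[1]*d,d,1])[:3]
def w2px(c,P):
    k=arm.calibration(c);K=np.array([[k['fx'],0,k['cx']],[0,k['fy'],k['cy']],[0,0,1.]])
    T=np.linalg.inv(np.array(k['extrinsics']))
    return cv2.projectPoints(np.atleast_2d(P).astype(float),cv2.Rodrigues(T[:3,:3])[0],T[:3,3],K,np.array(k['distortion']))[0][:,0]
E
python3 - <<'E'
from h import *
s=arm.read_state();print(s['time'],s['tcp_pos'],s['ee_rot'],s['ft_force'])
for c in('side','top'):
    p,d=arm.camera(c);cv2.imwrite(f'pics/{c}0.png',p[:,:,::-1]);np.savez(f'{c}0.npz',p=p,d=d)
    print(c,np.round(arm.calibration(c)['extrinsics'],2).tolist())
    for q in ('lip_edge','mark','sash','hood','sherd_a','bottle','brush','cup','jar'):
        print(q,[(np.round(r['point']).tolist(),round(r['p'],2)) for r in arm.spot_in(c,q)][:2])
E
```

```text
0.0 [145.33875454 632.88563671 230.26865298] [-3.13964304e+00  1.33008659e-04  2.91594984e+00] [-0.74285145 -0.12897908  0.29402822]
side [[-0.29, -0.91, 0.29, 64.1], [-0.96, 0.27, -0.09, 153.14], [0.0, -0.31, -0.95, 1890.21], [0.0, 0.0, 0.0, 1.0]]
lip_edge [([584.0, 15.0, 229.0], 0.98), ([600.0, 463.0, 110.0], 0.71)]
mark []
sash [([578.0, 14.0, 224.0], 0.76)]
hood [([624.0, 29.0, 367.0], 0.8), ([738.0, -72.0, 40.0], 0.28)]
sherd_a [([543.0, -180.0, 13.0], 0.77), ([451.0, 197.0, 13.0], 0.57)]
bottle [([599.0, 466.0, 111.0], 0.71)]
brush [([348.0, 453.0, 13.0], 0.78)]
cup [([592.0, -504.0, 23.0], 0.49)]
jar []
top [[-0.06, -0.98, 0.2, 337.19], [-1.0, 0.06, -0.02, 4.83], [0.0, -0.2, -0.98, 1462.61], [0.0, 0.0, 0.0, 1.0]]
lip_edge [([577.0, 15.0, 218.0], 0.56), ([544.0, -178.0, 11.0], 0.41)]
mark [([523.0, 198.0, 299.0], 0.59)]
sash [([584.0, 18.0, 215.0], 0.96)]
hood [([634.0, 28.0, 366.0], 0.66)]
sherd_a [([544.0, -182.0, 10.0], 0.74), ([449.0, 199.0, 19.0], 0.71)]
bottle [([603.0, 460.0, 111.0], 0.92)]
brush [([351.0, 448.0, 17.0], 0.6)]
cup [([591.0, -498.0, 23.0], 0.53)]
jar []
```

View pics/side0.png

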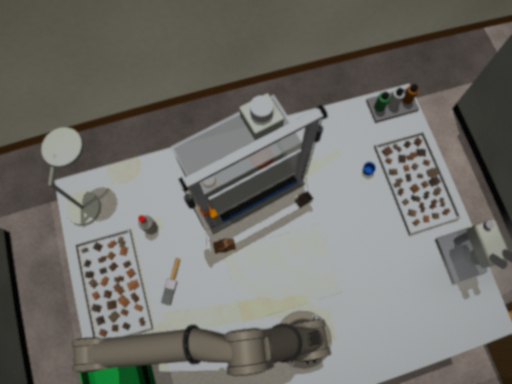

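View pics/top0.png

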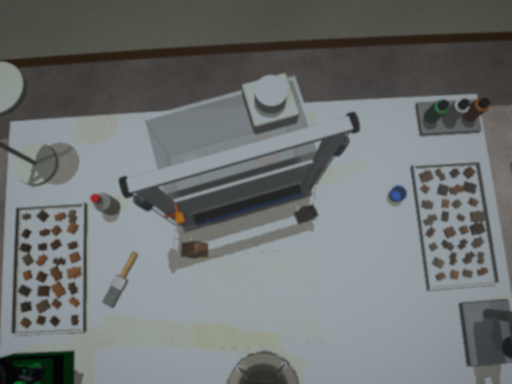

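The side view shows the cabinet at centre with its blue lip at about (262,202) and the orange marker at (212,213). The sherds are at (224,245) and (305,200). In the top view the lip runs from about (195,222) to (300,190) and the marker is at (180,214). Next I'll measure the lip and marker.

Run:
```python
from h import *
for c,box in(('side',(180,150,340,260)),('top',(110,100,370,260))):
    z=np.load(c+'0.npz');p,d=z['p'],z['d'];hsv=cv2.cvtColor(p,cv2.COLOR_RGB2HSV)
    x0,y0,x1,y1=box
    for n,lo,hi in(('blue',(105,90,40),(130,255,255)),('orange',(8,190,150),(22,255,255))):
        m=cv2.inRange(hsv,lo,hi);w=np.zeros_like(m);w[y0:y1,x0:x1]=1;m=m*w
        v,u=np.nonzero(m);P=np.array([px2w(c,a,b,d[b,a]) for a,b in zip(u,v)]);
        print(c,n,len(P));
        if len(P):
            o=np.argsort(u);print(np.c_[u[o],v[o],P[o].round()].astype(int)[::max(1,len(P)//14)].tolist())
    cr=p[y0:y1,x0:x1,::-1];cv2.imwrite(f'pics/{c}_crop.png',cv2.resize(cr,None,fx=3 if c=='top' else 5,fy=3 if c=='top' else 5,interpolation=cv2.INTER_CUBIC))
```

```text
side blue 207
[[223, 221, 518, 173, 140], [230, 216, 531, 141, 135], [235, 215, 528, 122, 137], [240, 211, 537, 98, 140], [244, 211, 534, 83, 137], [250, 207, 543, 56, 138], [255, 203, 553, 32, 135], [259, 202, 552, 16, 137], [264, 199, 557, -6, 144], [269, 195, 569, -30, 137], [274, 194, 566, -50, 139], [278, 192, 571, -69, 136], [283, 189, 575, -91, 141], [288, 186, 584, -115, 135], [292, 185, 582, -131, 140]]
side orange 32
[[210, 211, 525, 206, 298], [211, 211, 526, 203, 294], [211, 212, 523, 204, 290], [211, 215, 510, 207, 300], [212, 212, 521, 201, 294], [212, 216, 508, 204, 290], [212, 213, 516, 201, 301], [212, 211, 524, 200, 296], [213, 216, 504, 201, 300], [213, 214, 513, 199, 295], [213, 211, 522, 196, 300], [214, 211, 521, 193, 300], [214, 215, 510, 197, 289], [214, 213, 515, 195, 294], [215, 212, 517, 190, 297], [215, 214, 509, 192, 299]]
top blue 278
[[196, 223, 521, 172, 135], [208, 220, 528, 135, 132], [215, 218, 532, 113, 138], [222, 215, 539, 91, 145], [229, 214, 542, 69, 139], [235, 213, 544, 51, 135], [242, 211, 549, 29, 137], [249, 208, 557, 7, 138], [255, 206, 562, -11, 137], [262, 204, 566, -33, 141], [268, 202, 571, -52, 141], [275, 202, 571, -74, 134], [282, 198, 581, -96, 137], [288, 197, 584, -115, 136], [295, 195, 589, -138, 132]]
top orange 37
[[177, 214, 526, 202, 296], [177, 217, 518, 202, 296], [177, 219, 512, 202, 297], [177, 218, 516, 203, 289], [178, 218, 515, 199, 297], [178, 220, 510, 200, 295], [178, 215, 523, 199, 298], [178, 221, 507, 200, 295], [179, 219, 512, 197, 296], [179, 218, 515, 197, 295], [179, 216, 521, 197, 294], [179, 215, 523, 196, 298], [180, 217, 518, 194, 295], [180, 216, 520, 194, 297], [180, 220, 509, 194, 296], [181, 216, 520, 192, 295], [181, 220, 510, 192, 294], [181, 217, 517, 191, 299], [182, 219, 511, 188, 301]]
```

View pics/top_crop.png

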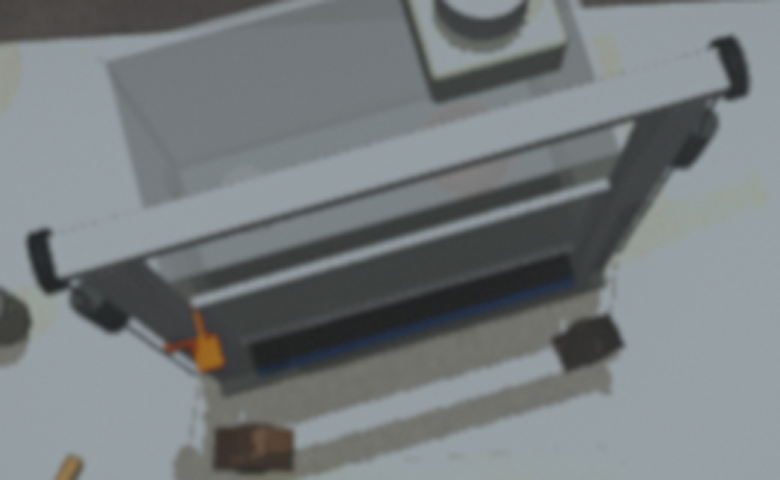

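View pics/side_crop.png

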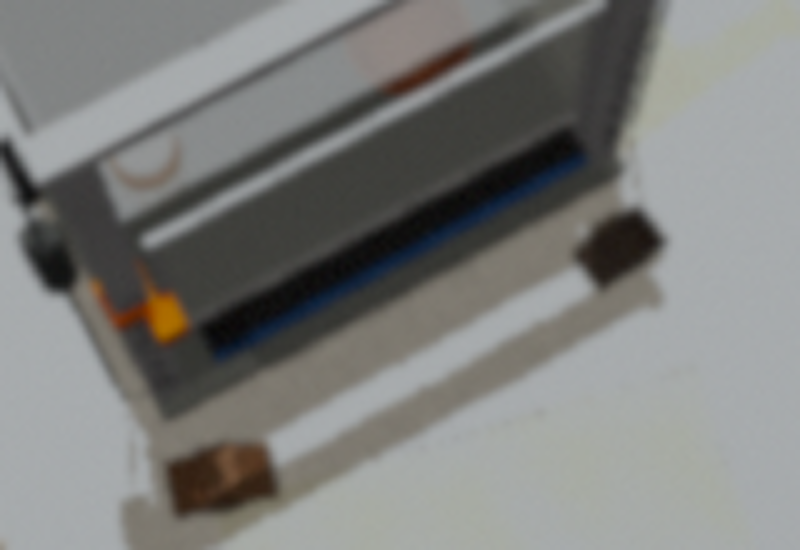

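The crops show the lip free and close to half height, and the marker clip to the left of its end. The blue top surface is at z≈137, so lip_edge is at z≈135. The marker's top is at z≈296, so its middle is at ≈286 and the rise is about 150 mm. The middle of the lip's front edge is near (551,16), and the hood is yawed about 12.4°.

The tool can only point down, so I plan to slide the protruding shoulder of an open finger under the lip. First I'll bring the hand in front of it.

Call:
step_arm(
  motion=[
    {"dx": -37, "dy": -46, "dz": 0, "yaw": 9, "claw": 85},
    {"dx": -74, "dy": -92, "dz": 0, "yaw": 18, "claw": 85},
    {"dx": -111, "dy": -138, "dz": 0, "yaw": 27, "claw": 85},
    {"dx": -148, "dy": -184, "dz": 0, "yaw": 36, "claw": 85},
    {"dx": -185, "dy": -230, "dz": 0, "yaw": 45, "claw": 85},
  ],
)

```text
time: 1.62
tcp_pos: [275.2, 366.2, 231.6]
ee_rot: [3.141, -0.001, 2.125]
ft_force: [1.1, 0.1, 0.6]
width: 85.1
finger_force: 0.0
```

```bash
cat >> h.py <<'E'
def go(P,wy):  # shift in tool axes to TCP P with tool y at world angle wy (deg)
    s=arm.read_state();from scipy.spatial.transform import Rotation as R
    r=R.from_euler('xyz',s['ee_rot']).as_matrix();a=np.degrees(np.arctan2(r[1,1],r[0,1]))
    print('t',round(s['time'],2),'tcp',np.round(s['tcp_pos'],1),'ya',round(a,1),'tilt',np.round(r[:,2],3),'F',np.round(s['ft_force'],1),'w',round(s['width'],1))
    print('shift',np.round(r.T@(np.array(P)-s['tcp_pos']),1),'yaw',round(a-wy,1))
E
python3 -c "
from h import *;go([453,-5,120],12.4)"
```

```text
t 1.62 tcp [275.2 366.2 231.6] ya 31.8 tilt [ 0.     0.001 -1.   ] F [1.1 0.1 0.6] w 85.1
shift [-409.3  -44.4  111.3] yaw 19.4
```

Call:
step_arm(
  motion=[
    {"dx": -45, "dy": -6, "dz": 0, "yaw": 4, "claw": 85},
    {"dx": -98, "dy": -12, "dz": 0, "yaw": 8, "claw": 85},
    {"dx": -150, "dy": -18, "dz": 10, "yaw": 12, "claw": 85},
    {"dx": -203, "dy": -24, "dz": 20, "yaw": 16, "claw": 85},
    {"dx": -255, "dy": -30, "dz": 30, "yaw": 19.4, "claw": 85},
  ],
)

```text
time: 2.25
tcp_pos: [385.0, 134.5, 201.4]
ee_rot: [3.14, -0.001, 1.79]
ft_force: [1.2, 1.0, -0.4]
width: 85.1
finger_force: 0.0
```

```bash
python3 -c "
from h import *;go([453,-5,115],12.4)"
```

```text
t 2.25 tcp [385.  134.5 201.4] ya 12.6 tilt [ 0.001  0.001 -1.   ] F [ 1.2  1.  -0.4] w 85.1
shift [-151.    35.9   86.3] yaw 0.2
```

Call:
step_arm(
  motion=[
    {"dx": -45, "dy": 6, "dz": 20, "yaw": 0.2, "claw": 85},
    {"dx": -90, "dy": 12, "dz": 43, "yaw": 0.2, "claw": 85},
    {"dx": -130, "dy": 20, "dz": 65, "yaw": 0.2, "claw": 85},
    {"dx": -151, "dy": 30, "dz": 86, "yaw": 0.2, "claw": 85},
    {"dx": -151, "dy": 35, "dz": 86, "yaw": 0.2, "claw": 85},
  ],
)

```text
time: 2.88
tcp_pos: [451.0, -5.4, 114.4]
ee_rot: [-3.139, 0.001, 1.784]
ft_force: [-0.5, 0.0, 0.4]
width: 85.3
finger_force: 0.0
```

Run:
```python
from h import *
go([453,-5,115],12.4)
a=[arm.camera(c)[0] for c in('top','side')]
im=np.vstack([cv2.resize(a[0][130:270,150:330,::-1],None,fx=4,fy=4)[:300*2-20,:],])
cv2.imwrite('pics/n1.png',im)
cv2.imwrite('pics/n1s.png',cv2.resize(a[1][150:280,190:350,::-1],None,fx=4.5,fy=4.5))
```

```text
t 2.88 tcp [451.   -5.4 114.4] ya 12.2 tilt [-0.002 -0.002 -1.   ] F [-0.5  0.   0.4] w 85.3
shift [ 0.   2.  -0.6] yaw -0.2
```

View pics/n1.png

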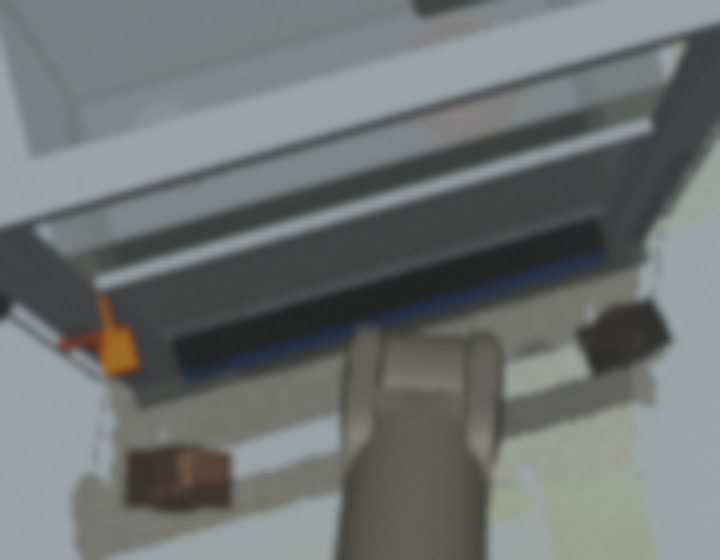

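Run:
```python
from h import *
s=arm.read_state();t=np.array(s['tcp_pos']);hx=np.array([.977,.214,0]);hy=np.array([-.214,.977,0])
for c in('top','side'):
    p,d=arm.camera(c);P=np.array([px2w(c,u,v,d[v,u]) for v in range(150,280) for u in range(190,340) if d[v,u]>0])
    r=P-t;a=r@hx;b=r@hy
    m=(abs(b)<75)&(a<115)&(r[:,2]>30)
    for z in range(30,520,40):
        k=m&(r[:,2]>=z)&(r[:,2]<z+40)
        if k.sum(): print(c,z,k.sum(),'maxa',np.sort(a[k])[-4:].round(),'b',b[k].min().round(),b[k].max().round())
```

```text
Traceback (most recent call last):
  File "h.py", line 4, in px2w
    k=arm.calibration(c);K=np.array([[k['fx'],0,k['cx']],[0,k['fy'],k['cy']],[0,0,1.]])
ValueError: time passes only in moves, steps and waits
```

View pics/n1s.png

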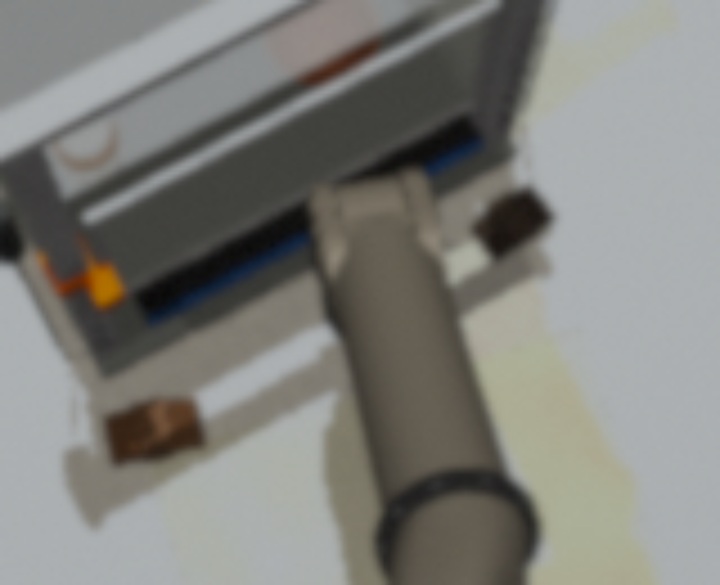

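The side view shows the forearm ending in a wrist fork at (370,190), with the lip partly behind it. I need the wrist's forward extent before moving in.

Run:
```python
from h import *
s=arm.read_state();t=np.array(s['tcp_pos']);hx=np.array([.977,.214,0]);hy=np.array([-.214,.977,0])
for c in('top','side'):
    k=arm.calibration(c);K=np.array([[k['fx'],0,k['cx']],[0,k['fy'],k['cy']],[0,0,1.]]);E=np.array(k['extrinsics'])
    p,d=arm.camera(c);v,u=np.mgrid[150:280,190:340];v=v.ravel();u=u.ravel();D=d[v,u].astype(float);v,u,D=v[D>0],u[D>0],D[D>0]
    n=cv2.undistortPoints(np.c_[u,v].astype(float)[:,None],K,np.array(k['distortion']))[:,0]
    P=np.c_[n*D[:,None],D]@E[:3,:3].T+E[:3,3]
    r=P-t;a=r@hx;b=r@hy
    m=(abs(b)<75)&(a<115)&(r[:,2]>30)
    for z in range(30,520,40):
        q=m&(r[:,2]>=z)&(r[:,2]<z+40)
        if q.sum(): print(c,z,q.sum(),'maxa',np.sort(a[q])[-4:].round(),'b',b[q].min().round(),b[q].max().round())
```

```text
top 30 20 maxa [113. 113. 113. 114.] b -75.0 71.0
top 310 22 maxa [41. 42. 42. 51.] b -50.0 53.0
top 350 630 maxa [46. 47. 47. 48.] b -50.0 58.0
top 390 886 maxa [ 9.  9.  9. 11.] b -36.0 67.0
top 430 761 maxa [-41. -41. -40. -40.] b -7.0 74.0
top 470 281 maxa [-84. -84. -84. -83.] b 8.0 69.0
side 30 11 maxa [112. 113. 114. 115.] b 5.0 49.0
side 110 7 maxa [-7. -3.  3.  5.] b 34.0 38.0
side 150 6 maxa [-2.  4.  6.  9.] b 35.0 38.0
side 190 1 maxa [5.] b 37.0 37.0
side 310 15 maxa [28. 30. 31. 46.] b -36.0 56.0
side 350 257 maxa [43. 44. 47. 50.] b -48.0 61.0
side 390 373 maxa [10. 11. 11. 15.] b -36.0 70.0
side 430 288 maxa [-42. -42. -41. -40.] b -7.0 75.0
side 470 286 maxa [-83. -83. -82. -82.] b 9.0 75.0
side 510 279 maxa [-125. -125. -124. -123.] b 22.0 75.0
```

The wrist reaches at most 50 mm ahead of the tool axis, so there is room. First I'll touch the lip's front lightly with the finger to calibrate the distance.

Call:
step_arm(
  motion=[
    {"dx": 0, "dy": 10, "dz": 10, "yaw": 0, "claw": 85},
    {"dx": 0, "dy": 20, "dz": 20, "yaw": 0, "claw": 85},
    {"dx": 0, "dy": 30, "dz": 20, "yaw": 0, "claw": 85},
    {"dx": 0, "dy": 35, "dz": 20, "yaw": 0, "claw": 85},
    {"dx": 0, "dy": 37, "dz": 20, "yaw": 0, "claw": 85},
  ],
)

```text
time: 3.75
tcp_pos: [488.2, 4.3, 95.6]
ee_rot: [3.141, 0.0, 1.788]
ft_force: [0.2, 0.2, 1.1]
width: 85.2
finger_force: 0.0
```

Call:
step_arm(
  motion=[
    {"dx": 0, "dy": 2, "dz": 0, "yaw": 0, "claw": 85},
    {"dx": 0, "dy": 3, "dz": 0, "yaw": 0, "claw": 85},
    {"dx": 0, "dy": 4, "dz": 0, "yaw": 0, "claw": 85},
    {"dx": 0, "dy": 5, "dz": 0, "yaw": 0, "claw": 85},
    {"dx": 0, "dy": 5, "dz": 0, "yaw": 0, "claw": 85},
  ],
)

```text
time: 4.38
tcp_pos: [492.6, 5.4, 95.3]
ee_rot: [3.142, -0.0, 1.788]
ft_force: [1.2, 0.3, -0.5]
width: 84.8
finger_force: 0.0
```

Call:
step_arm(
  motion=[
    {"dx": 0, "dy": 1, "dz": 0, "yaw": 0, "claw": 85},
    {"dx": 0, "dy": 2, "dz": 0, "yaw": 0, "claw": 85},
    {"dx": 0, "dy": 3, "dz": 0, "yaw": 0, "claw": 85},
    {"dx": 0, "dy": 4, "dz": 0, "yaw": 0, "claw": 85},
    {"dx": 0, "dy": 4, "dz": 0, "yaw": 0, "claw": 85},
  ],
)

```text
time: 5.0
tcp_pos: [492.9, 5.5, 94.3]
ee_rot: [-3.134, -0.001, 1.788]
ft_force: [-7.9, -1.6, 2.7]
width: 84.7
finger_force: 3.9
```

Call:
step_arm(
  motion=[
    {"dx": 0, "dy": 1, "dz": 0, "yaw": 0, "claw": 85},
    {"dx": 0, "dy": 2, "dz": 0, "yaw": 0, "claw": 85},
    {"dx": 0, "dy": 2, "dz": 0, "yaw": 0, "claw": 85},
    {"dx": 0, "dy": 3, "dz": 0, "yaw": 0, "claw": 85},
    {"dx": 0, "dy": 3, "dz": 0, "yaw": 0, "claw": 85},
  ],
)

```text
time: 5.62
tcp_pos: [492.7, 5.6, 93.2]
ee_rot: [-3.128, -0.002, 1.787]
ft_force: [-11.8, -2.7, 3.8]
width: 84.9
finger_force: 6.2
```

Contact is at about 57 mm, with 8–12 N on the front edge. Now I'll back off, go lower, and slide in so the finger's shoulder sits under the lip.

Call:
step_arm(
  motion=[
    {"dx": 0, "dy": -15, "dz": 0, "yaw": 0, "claw": 85},
    {"dx": 0, "dy": -30, "dz": 0, "yaw": 0, "claw": 85},
    {"dx": 0, "dy": -30, "dz": 25, "yaw": 0, "claw": 85},
    {"dx": 0, "dy": -30, "dz": 50, "yaw": 0, "claw": 85},
    {"dx": 0, "dy": -30, "dz": 68, "yaw": 0, "claw": 85},
  ],
)

```text
time: 6.25
tcp_pos: [470.0, 0.6, 26.9]
ee_rot: [3.14, -0.0, 1.789]
ft_force: [-0.0, 0.1, -0.2]
width: 85.1
finger_force: 0.0
```

Call:
step_arm(
  motion=[
    {"dx": 0, "dy": 0, "dz": 0, "yaw": 0, "claw": 85},
    {"dx": 0, "dy": 8, "dz": 0, "yaw": 0, "claw": 85},
    {"dx": 0, "dy": 14, "dz": 0, "yaw": 0, "claw": 85},
    {"dx": 0, "dy": 18, "dz": 0, "yaw": 0, "claw": 85},
    {"dx": 0, "dy": 20, "dz": 0, "yaw": 0, "claw": 85},
  ],
)

```text
time: 6.88
tcp_pos: [478.3, 2.7, 25.0]
ee_rot: [-3.12, -0.005, 1.787]
ft_force: [-23.4, -5.6, 3.0]
width: 84.9
finger_force: 0.0
```

Contact came 14 mm earlier at this level. That fits the knuckle of an open finger, about 71 mm out and roughly 104–112 mm above the TCP, so there is a real shoulder. I'll back off, go a little lower and slip it under.

Call:
step_arm(
  motion=[
    {"dx": 0, "dy": -12, "dz": 0, "yaw": 0, "claw": 85},
    {"dx": 0, "dy": -25, "dz": 0, "yaw": 0, "claw": 85},
    {"dx": 0, "dy": -25, "dz": 7, "yaw": 0, "claw": 85},
    {"dx": 0, "dy": -25, "dz": 14, "yaw": 0, "claw": 85},
    {"dx": 0, "dy": -25, "dz": 14, "yaw": 0, "claw": 85},
  ],
)

```text
time: 7.5
tcp_pos: [465.4, -0.5, 12.8]
ee_rot: [-3.141, 0.0, 1.789]
ft_force: [0.4, 0.5, 0.1]
width: 85.1
finger_force: 0.0
```

Call:
step_arm(
  motion=[
    {"dx": 0, "dy": 5, "dz": 0, "yaw": 0, "claw": 85},
    {"dx": 0, "dy": 10, "dz": 0, "yaw": 0, "claw": 85},
    {"dx": 0, "dy": 14, "dz": 0, "yaw": 0, "claw": 85},
    {"dx": 0, "dy": 17, "dz": 0, "yaw": 0, "claw": 85},
    {"dx": 0, "dy": 19, "dz": 0, "yaw": 0, "claw": 85},
  ],
)

```text
time: 8.12
tcp_pos: [480.2, 2.8, 12.5]
ee_rot: [-3.135, -0.002, 1.787]
ft_force: [-10.4, -2.5, 3.7]
width: 84.6
finger_force: 0.0
```

Call:
step_arm(
  motion=[
    {"dx": 0, "dy": -12, "dz": 0, "yaw": 0, "claw": 85},
    {"dx": 0, "dy": -12, "dz": 5, "yaw": 0, "claw": 85},
    {"dx": 0, "dy": -12, "dz": 9, "yaw": 0, "claw": 85},
    {"dx": 0, "dy": -6, "dz": 9, "yaw": 0, "claw": 85},
    {"dx": 0, "dy": -3, "dz": 9, "yaw": 0, "claw": 85},
  ],
)

```text
time: 8.75
tcp_pos: [482.0, 3.0, 4.4]
ee_rot: [3.141, 0.0, 1.789]
ft_force: [-0.2, -0.3, -0.5]
width: 84.7
finger_force: 0.0
```

Call:
step_arm(
  motion=[
    {"dx": 0, "dy": 1, "dz": 0, "yaw": 0, "claw": 85},
    {"dx": 0, "dy": 2, "dz": 0, "yaw": 0, "claw": 85},
    {"dx": 0, "dy": 3, "dz": 0, "yaw": 0, "claw": 85},
    {"dx": 0, "dy": 4, "dz": 0, "yaw": 0, "claw": 85},
    {"dx": 0, "dy": 5, "dz": 0, "yaw": 0, "claw": 85},
  ],
)

```text
time: 9.38
tcp_pos: [485.7, 3.9, 4.3]
ee_rot: [3.142, -0.0, 1.788]
ft_force: [0.7, -0.4, -1.3]
width: 85.0
finger_force: 0.0
```

It's now under the lip with no contact. I'll go a few mm further in, then lift slowly.

Call:
step_arm(
  motion=[
    {"dx": 0, "dy": 1, "dz": 0, "yaw": 0, "claw": 85},
    {"dx": 0, "dy": 2, "dz": 0, "yaw": 0, "claw": 85},
    {"dx": 0, "dy": 3, "dz": 0, "yaw": 0, "claw": 85},
    {"dx": 0, "dy": 4, "dz": 0, "yaw": 0, "claw": 85},
    {"dx": 0, "dy": 4, "dz": 0, "yaw": 0, "claw": 85},
  ],
)

```text
time: 10.0
tcp_pos: [489.8, 4.8, 4.3]
ee_rot: [3.141, -0.0, 1.788]
ft_force: [-0.1, 0.3, -0.4]
width: 85.0
finger_force: 0.0
```

Call:
step_arm(
  motion=[
    {"dx": 0, "dy": 0, "dz": -2, "yaw": 0, "claw": 85},
    {"dx": 0, "dy": 0, "dz": -4, "yaw": 0, "claw": 85},
    {"dx": 0, "dy": 0, "dz": -6, "yaw": 0, "claw": 85},
    {"dx": 0, "dy": 0, "dz": -8, "yaw": 0, "claw": 85},
    {"dx": 0, "dy": 0, "dz": -10, "yaw": 0, "claw": 85},
  ],
)

```text
time: 10.62
tcp_pos: [489.4, 4.8, 14.4]
ee_rot: [-3.141, -0.0, 1.788]
ft_force: [-0.2, -0.0, -0.9]
width: 85.1
finger_force: 0.0
```

Call:
step_arm(
  motion=[
    {"dx": 0, "dy": 0, "dz": -2, "yaw": 0, "claw": 85},
    {"dx": 0, "dy": 0, "dz": -4, "yaw": 0, "claw": 85},
    {"dx": 0, "dy": 0, "dz": -6, "yaw": 0, "claw": 85},
    {"dx": 0, "dy": 0, "dz": -8, "yaw": 0, "claw": 85},
    {"dx": 0, "dy": 0, "dz": -10, "yaw": 0, "claw": 85},
  ],
)

```text
time: 11.25
tcp_pos: [489.4, 4.8, 24.4]
ee_rot: [-3.141, -0.0, 1.788]
ft_force: [-1.3, 0.4, -2.1]
width: 85.1
finger_force: 0.0
```

Call:
step_arm(
  motion=[
    {"dx": 0, "dy": 0, "dz": -5, "yaw": 0, "claw": 85},
    {"dx": 0, "dy": 0, "dz": -10, "yaw": 0, "claw": 85},
    {"dx": 0, "dy": 0, "dz": -15, "yaw": 0, "claw": 85},
    {"dx": 0, "dy": 0, "dz": -20, "yaw": 0, "claw": 85},
    {"dx": 0, "dy": 0, "dz": -25, "yaw": 0, "claw": 85},
  ],
)

```text
time: 11.88
tcp_pos: [489.6, 4.7, 49.7]
ee_rot: [3.142, -0.0, 1.788]
ft_force: [-0.5, -0.2, -3.4]
width: 85.1
finger_force: 0.0
```

```bash
cat > m.py <<'E'
from h import *
def meas():
  out=[]
  for c,y0,y1,x0,x1 in(('top',130,270,165,330),('side',150,260,180,340)):
    k=arm.calibration(c);K=np.array([[k['fx'],0,k['cx']],[0,k['fy'],k['cy']],[0,0,1.]]);E=np.array(k['extrinsics'])
    p,d=arm.camera(c);hsv=cv2.cvtColor(p,cv2.COLOR_RGB2HSV)
    for n,lo,hi in(('blue',(105,90,40),(130,255,255)),('orange',(8,190,150),(22,255,255))):
        w=np.zeros(d.shape,np.uint8);w[y0:y1,x0:x1]=255
        v,u=np.nonzero(cv2.inRange(hsv,lo,hi)&w);D=d[v,u].astype(float)
        q=cv2.undistortPoints(np.c_[u,v].astype(float)[:,None],K,np.array(k['distortion']))[:,0]
        P=np.c_[q*D[:,None],D]@E[:3,:3].T+E[:3,3];z=P[:,2]
        print(c,n,len(z),'median z',np.median(z).round(1),'pct10/90',np.percentile(z,[10,90]).round(1),'x-range med xy',np.median(P[:,:2],0).round())
if __name__=='__main__':
  go([489,5,0],12.4);meas()
E
python3 m.py
```

```text
t 11.88 tcp [489.6   4.7  49.7] ya 12.5 tilt [ 0.  0. -1.] F [-0.5 -0.2 -3.4] w 85.1
shift [ 0.4 -0.5 49.7] yaw 0.1
top blue 215 median z 176.2 pct10/90 [172.7 179.9] x-range med xy [567. -42.]
top orange 33 median z 295.8 pct10/90 [293.4 298.8] x-range med xy [513. 197.]
side blue 141 median z 176.1 pct10/90 [169.2 181.3] x-range med xy [543.  64.]
side orange 31 median z 296.1 pct10/90 [292.9 299.7] x-range med xy [515. 200.]
```

The sash is rising with the hand: the blue top is at 176, with 3 N downward on the tool. The target for the blue top is ≈288.5, so about 112 mm remains.

Call:
step_arm(
  motion=[
    {"dx": 0, "dy": 0, "dz": -6, "yaw": 0, "claw": 85},
    {"dx": 0, "dy": 0, "dz": -13, "yaw": 0, "claw": 85},
    {"dx": 0, "dy": 0, "dz": -20, "yaw": 0, "claw": 85},
    {"dx": 0, "dy": 0, "dz": -26, "yaw": 0, "claw": 85},
    {"dx": 0, "dy": 0, "dz": -32, "yaw": 0, "claw": 85},
  ],
)

```text
time: 12.6
tcp_pos: [489.7, 4.7, 81.7]
ee_rot: [3.141, -0.0, 1.788]
ft_force: [0.5, -0.0, -2.0]
width: 85.2
finger_force: 0.0
```

Call:
step_arm(
  motion=[
    {"dx": 0, "dy": 0, "dz": -6, "yaw": 0, "claw": 85},
    {"dx": 0, "dy": 0, "dz": -13, "yaw": 0, "claw": 85},
    {"dx": 0, "dy": 0, "dz": -20, "yaw": 0, "claw": 85},
    {"dx": 0, "dy": 0, "dz": -26, "yaw": 0, "claw": 85},
    {"dx": 0, "dy": 0, "dz": -32, "yaw": 0, "claw": 85},
  ],
)

```text
time: 13.22
tcp_pos: [489.5, 4.7, 113.7]
ee_rot: [-3.142, -0.0, 1.788]
ft_force: [0.3, 0.4, -2.7]
width: 85.2
finger_force: 0.0
```

Call:
step_arm(
  motion=[
    {"dx": 0, "dy": 0, "dz": -6, "yaw": 0, "claw": 85},
    {"dx": 0, "dy": 0, "dz": -12, "yaw": 0, "claw": 85},
    {"dx": 0, "dy": 0, "dz": -18, "yaw": 0, "claw": 85},
    {"dx": 0, "dy": 0, "dz": -24, "yaw": 0, "claw": 85},
    {"dx": 0, "dy": 0, "dz": -28, "yaw": 0, "claw": 85},
  ],
)

```text
time: 13.85
tcp_pos: [489.6, 4.7, 141.7]
ee_rot: [3.141, -0.0, 1.788]
ft_force: [-0.2, 0.8, -2.9]
width: 84.9
finger_force: 0.0
```

```bash
python3 m.py; python3 -c "
from h import *
p,d=arm.camera('top');cv2.imwrite('pics/lv.png',cv2.resize(p[185:245,160:240,::-1],None,fx=8,fy=8,interpolation=cv2.INTER_CUBIC))"
```

```text
t 13.85 tcp [489.6   4.7 141.7] ya 12.5 tilt [ 0.  0. -1.] F [-0.2  0.8 -2.9] w 84.9
shift [  0.4  -0.6 141.7] yaw 0.1
top blue 237 median z 267.7 pct10/90 [264.2 271.8] x-range med xy [543.  65.]Traceback (most recent call last):
  File "m.py", line 14, in <module>
    go([489,5,0],12.4);meas()
                       ~~~~^^
  File "m.py", line 10, in meas
    q=cv2.undistortPoints(np.c_[u,v].astype(float)[:,None],K,np.array(k['distortion']))[:,0]
      ~~~~~~~~~~~~~~~~~~~^^^^^^^^^^^^^^^^^^^^^^^^^^^^^^^^^^^^^^^^^^^^^^^^^^^^^^^^^^^^^^
cv2.error: OpenCV(4.12.0) /io/opencv/modules/calib3d/src/undistort.dispatch.cpp:347: error: (-215:Assertion failed) CV_IS_MAT(_src) && CV_IS_MAT(_dst) && (_src->rows == 1 || _src->cols == 1) && (_dst->rows == 1 || _dst->cols == 1) && _src->cols + _src->rows - 1 == _dst->rows + _dst->cols - 1 && (CV_MAT_TYPE(_src->type) == CV_32FC2 || CV_MAT_TYPE(_src->type) == CV_64FC2) && (CV_MAT_TYPE(_dst->type) == CV_32FC2 || CV_MAT_TYPE(_dst->type) == CV_64FC2) in function 'cvUndistortPointsInternal'
```

View pics/lv.png

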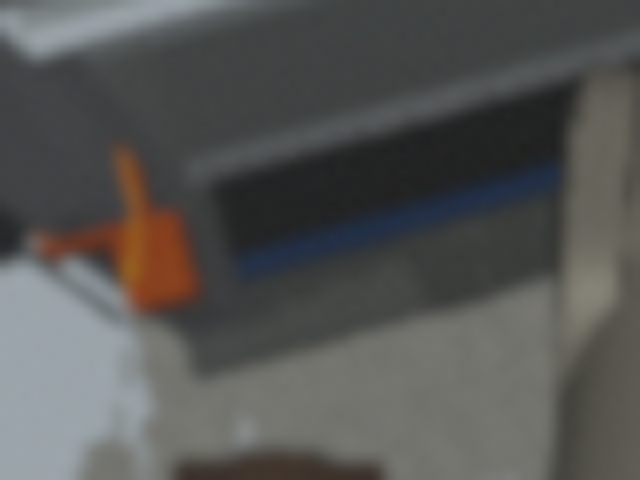

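The crop shows the blue lip ending at (240,265), just to the right of the orange clip, which spans about (130–195, 150–305). The lip is still below the clip, and 21 mm remains, so I'll ease up to it.

Call:
step_arm(
  motion=[
    {"dx": 0, "dy": 0, "dz": -6, "yaw": 0, "claw": 85},
    {"dx": 0, "dy": 0, "dz": -12, "yaw": 0, "claw": 85},
    {"dx": 0, "dy": 0, "dz": -17, "yaw": 0, "claw": 85},
    {"dx": 0, "dy": 0, "dz": -20, "yaw": 0, "claw": 85},
    {"dx": 0, "dy": 0, "dz": -21, "yaw": 0, "claw": 85},
  ],
)

```text
time: 14.58
tcp_pos: [489.7, 4.7, 162.5]
ee_rot: [3.141, -0.0, 1.788]
ft_force: [0.9, -0.3, -2.0]
width: 85.2
finger_force: 0.0
```

```bash
sed -i 's/(8,190,150)/(4,150,70)/' m.py; python3 m.py
```

```text
t 14.57 tcp [489.7   4.7 162.5] ya 12.5 tilt [ 0.  0. -1.] F [ 0.9 -0.3 -2. ] w 85.2
shift [  0.4  -0.7 162.5] yaw 0.1
top blue 248 median z 288.8 pct10/90 [285.9 292.5] x-range med xy [545.  64.]
top orange 106 median z 295.7 pct10/90 [293.  298.7] x-range med xy [521. 199.]
side blue 158 median z 288.3 pct10/90 [283.8 293.7] x-range med xy [542.  67.]
side orange 93 median z 295.4 pct10/90 [281. 299.] x-range med xy [522. 203.]
```

Level: lip_edge is at about 286.6 and the marker at about 286. I'll drop the hand clear and withdraw.

Call:
step_arm(
  motion=[
    {"dx": 0, "dy": 0, "dz": 0, "yaw": 0, "claw": 85},
    {"dx": 0, "dy": 0, "dz": 5, "yaw": 0, "claw": 85},
    {"dx": 0, "dy": 0, "dz": 12, "yaw": 0, "claw": 85},
    {"dx": 0, "dy": -15, "dz": 15, "yaw": 0, "claw": 85},
    {"dx": 0, "dy": -40, "dz": 15, "yaw": 0, "claw": 85},
  ],
)

```text
time: 15.3
tcp_pos: [449.4, -4.4, 146.7]
ee_rot: [-3.14, 0.001, 1.788]
ft_force: [-0.3, -0.5, 0.9]
width: 85.2
finger_force: 0.0
```

Call:
step_arm(
  motion=[
    {"dx": 0, "dy": -15, "dz": 0, "yaw": 0, "claw": 85},
    {"dx": 0, "dy": -25, "dz": 0, "yaw": 0, "claw": 85},
    {"dx": 0, "dy": -30, "dz": 0, "yaw": 0, "claw": 85},
    {"dx": 0, "dy": -30, "dz": 0, "yaw": 0, "claw": 85},
    {"dx": 0, "dy": -30, "dz": 0, "yaw": 0, "claw": 85},
  ],
)

```text
time: 15.92
tcp_pos: [421.9, -10.2, 147.5]
ee_rot: [3.141, 0.0, 1.789]
ft_force: [-0.6, -0.7, 0.4]
width: 84.8
finger_force: 0.0
```

```bash
python3 m.py; python3 -c "
from h import *
p,d=arm.camera('side');cv2.imwrite('pics/end.png',cv2.resize(p[150:280,180:340,::-1],None,fx=4.5,fy=4.5,interpolation=cv2.INTER_CUBIC))"
```

```text
t 15.93 tcp [421.9 -10.2 147.5] ya 12.5 tilt [ 0.001 -0.    -1.   ] F [-0.6 -0.7  0.4] w 84.8
shift [  0.4  68.7 147.5] yaw 0.1
top blue 394 median z 288.7 pct10/90 [285.4 292.6] x-range med xy [554.   8.]
top orange 107 median z 295.9 pct10/90 [292.6 299.2] x-range med xy [521. 199.]
side blue 255 median z 288.1 pct10/90 [282.7 294. ] x-range med xy [557.   6.]
side orange 93 median z 295.8 pct10/90 [281.7 301.2] x-range med xy [522. 203.]
```

View pics/end.png

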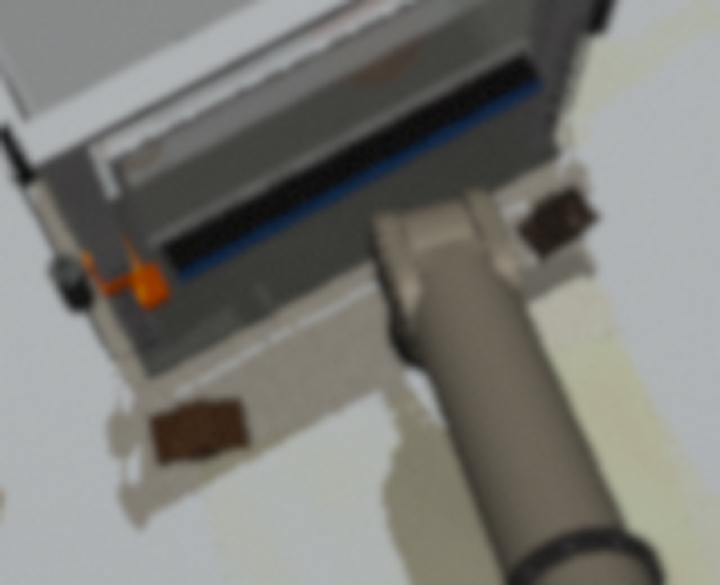

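The lip, running from (180,275) to (540,85), stayed level with the marker at (148,283). The hand is clear and the sherds have not moved.

```bash
python3 -c "
from cell import arm;print(arm.hand_in())"
```

```text
the job is handed in; nothing more can be done
None
```

I raised the sash about 150 mm from under its lip with the knuckle of an open finger. By the cameras the lip is within about 1 mm of the marker's middle, the hand is clear and both sherds are undisturbed (I did not re-check the other items); the job is handed in, with no verdict returned.

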